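# Hold a contactor closed by hand with a screwdriver

### The arm

A 6-joint arm with a two-finger parallel gripper is mounted at the origin on the work surface. World frame = base frame: x ahead of the robot, y to its left, z up, the work surface at z = 0. Lengths are in m, angles in rad, forces in N, time in s.
With the tool pointing down it reaches from about 0.4 to 0.825 m from the base axis. Payload 7 kg.
Tool frame: the origin (TCP) lies at the very end of the fingers, on their centre line; the grasp point (between the pads) lies 19 mm behind it; x points along the fingers, z is the direction in which the jaws open and shut, and the axes are right-handed (so a half turn about x gives the same grasp; the last joint's range is limited). The gripper opens to 85 mm and grips with 20 to 120 N. Pads are 22 mm wide; open, the fingers measure 114 mm over their backs; the gripper's body (76 mm by 85 mm) begins 54 mm behind the grasp point. The pads swing forward as they close: fully open they stand 13 mm farther back than shut.
Start: joints at [1.567, 0.359, 0.012, 0, -1.224, -0.288], TCP at [0.194, 0.646, 0.231] pointing down, gripper open.
Joint ranges: [-3.07, 3.07], [-1.43, 2.12], [-1.02, 1.25], [-3.03, 1.67], [-3.05, -0], [-3.03, 3.03]. Speed limits (rad/s): [2.39, 2.39, 3.01, 3.14, 3.14, 3.14].

### API

Orientations are given as [roll, pitch, yaw] about the fixed x, y, z axes, in that order (R = Rz(yaw) Ry(pitch) Rx(roll)).
In Python, from rig import env, vision gives the robot as it stands.
- The arm moves only by the tool step_arm, never from a script. Its argument "motion" is one flat list of numbers, 6 for each row, row after row: the shift along the tool's x, y, z in cm, then the turn, a rotation vector about the tool's x, y, z in degrees. A call has 1 to 8 rows; each row is the pose to reach, as a shift and turn from the pose commanded when the call began, along the tool's axes at that moment; what a row does not reach only later rows make up. A row lasts 1/12 s, in which the tool goes at most 41.7 mm and 7.16 degrees, less where a joint would pass 70% of its speed; a pose out of reach is approached as far as the arm can. A call with a gripper value outside its range is refused whole. "claw" is the closure in counts, from 0 (fully open) to 255 (shut), set as the call begins (left out, the last holds). The fingers move at their own pace and stop on an object; "squeeze" is the grip in N (left out, the last holds). Time passes only in rows, so rows that repeat a pose let the fingers close. It gives the time, the measured TCP pose, the force and the opening at its end, in the units of the state.
- env.read_state(): the state, without advancing time (a new reading comes with each control period).
- vision.read_camera(name): name is "scene" or "side" or "wrist"; returns a dict with "frame" (384x512x3 uint8, red, green, blue), "vertical_fov" (degrees; the focal length in pixels is half the picture's height over the tangent of half this angle, whatever the lens; pixels are square), "cx", "cy" (the principal point, pixels), "world_to_cam" (4x4, takes a point from world to camera coordinates). Camera axes: x right, y up, looking along -z (the intrinsics and any distortion apply to the point x, -y, -z); pixel columns grow to the right and rows downward; lengths in m; the calibration is good to about 2 mm. The wrist camera is an equidistant fisheye: a pixel r from the principal point sees the ray r / f radians off the axis. A picture is of the moment at which its call begins. There is no depth.
- env.finish_job(): hands the job in, once; it reports no verdict.
The state is a dict: "t": time; "qpos": joint angles; "joint_velocities": joint speeds; "joint_torque": joint torques, N m; "tool_pos": TCP position; "orientation": TCP orientation; "ft_force": force on the tool from outside, world axes, zero at the start; "moment": the same for the moment, N m; "opening": finger opening in m.
Only numpy, scipy, OpenCV 4.12 (cv2) and the standard library are available. Lean on these libraries where they do the work, as an engineer would, in place of code of your own. Each camera call takes 0.05 s, during which the arm holds its last target.

### The job

Take the thick-handled flat-blade screwdriver out of the rack and use its blade to push in the moving carriage in the front of the contactor that has the overload relay plugged in below it, so that I can meter its closed contacts. Push straight in, with the screwdriver square to the contactor's front, carry the carriage well past half of its travel but stay gentle, and finish still holding the screwdriver with the carriage pushed in. Leave the other contactor and the other tools and parts alone.

Things in the scene. Friction and masses are not known exactly. Their poses are not given: they have to be found in the camera images.
- screwdriver: Flat-blade screwdriver, 178 mm long, hanging upright in the middle or an end hole of the rack. Origin at the middle of the blade's end; z runs from the blade up through the handle. Blade 6 mm wide and 1.2 mm thick, 6 mm round shank, then from z = 78 mm the amber handle up to z = 178 mm; its grip is a round cylinder 30 mm across from z = 105 to 160 mm. About 90 g.
- screwdriver_tip (a point): Middle of the end of the screwdriver's blade (the screwdriver's origin).
- rack: Blue folded sheet-steel tool rack, fixed, 60 mm deep (x), 250 mm long (y), 94 mm high; origin under its centre on the bench. Three 15 mm holes in its top, 85 mm apart along y (y = -85, 0, 85 mm); a tool hangs straight down through each, the underside of its handle resting on the top. The screwdriver's blade ends 16 mm above the bench.
- stand: Bench stand, fixed, on the robot's right, turned up to 20 degrees. Between two cheeks 304 mm apart it carries a white mounting plate (205 mm up the slope, 274 mm wide) that leans towards the robot. Origin on the bench under the plate's tilt axis, which runs along the stand's y, 65 mm up. The things on the plate reach 63 mm out of it.
- board (a joint): Lean of the plate (and of all on it) towards the robot, rad, 0 = level; 0.17 to 0.43. Clamped: it does not move.
- contactor: Small black contactor, 58 mm high (its x, up the slope), 45 mm wide (its y), 57 mm deep (its z, out of the front). It is the one with the grey overload relay (46 x 45 mm, 52 mm deep) plugged in directly below it, on the robot's side. Origin at the centre of its back; the front face is the plane z = 57 mm. Fixed on the rail of the mounting plate.
- carriage (a joint): How far this contactor's carriage is pushed in, m: 0 released, 0.007 at its stop. A spring pushes it out: about 2.5 N at 0, rising by 0.7 N per mm to about 7.5 N at the stop.
- carriage_face (a point): Centre of the outer face of that carriage: a grey plate 12 mm (x) by 18 mm (y) in a 14 by 20 mm window in the middle of the contactor's front face. It moves with the carriage; released, it stands 2 mm proud of the front face, at the contactor's x = 0, y = 0, z = 59 mm. Pushing moves it along the contactor's -z.
- contactor2: The other contactor, of the same kind, without overload relay, on the same rail 63 mm to the -y side (18 mm gap). Same frame. Leave it alone.
- carriage2 (a joint): The same for the other contactor's carriage. Leave it out.
- slim_driver: Slim precision driver in the rack, handle 14 mm across and 84 mm long, top 178 mm above the bench. Origin at its point, z up. Leave it alone.
- t_driver: T-handle nut driver in the rack: cross bar 20 mm thick and 80 mm long across the rack (along its x), top 142 mm above the bench. Origin at its lower end, z up. Leave it alone.
- cutters: Side cutters with yellow handles lying on the bench beyond the gap between rack and stand, 170 mm long along x (jaws at +x), 14 mm high. Origin on the bench near the middle. Leave them alone.
- breaker: Spare one-pole circuit breaker lying on its side on the bench beyond the rack, 85 x 80 x 18 mm. Origin on the bench near its middle. Leave it alone.
Not all that is in view belongs to the job. What is shaped like the screwdriver but turquoise or white is not meant.

How it is judged:
On the way:
1. the screwdriver has been taken up, clear of the rack (height (world z) of screwdriver_tip above 0.1 m and contact force between the fingers and screwdriver above 1 N), for 0.2 s.
At the end, for the whole second after the job is handed in: The gripper still holds the screwdriver, its blade within 9 mm of the centre of the carriage face of the contactor with the overload relay, square to its front within 0.17 rad, pushing with 2 to 15 N; that carriage is in by over 3.5 of 7 mm, the other is out; all at rest (value of joint carriage above 0.0035 m and distance between screwdriver_tip and carriage_face below 0.009 m and contact force between screwdriver and contactor between 2 and 15 N and angle between the z axis of screwdriver and the z axis of contactor, either way round below 0.17 rad and contact force between the fingers and screwdriver above 1 N and linear speed of screwdriver below 0.02 m/s and value of joint carriage2 below 0.001 m); the arm keeps its last pose, push and grip.
It fails at once if the contactor is pushed with more than 20 N (contact force between screwdriver and contactor above 20 N).
It fails at once if the other contactor's carriage is pushed in (value of joint carriage2 above 0.002 m).
It fails at once if the slim driver or the T-handle driver is moved or tipped (distance of any of slim_driver, t_driver from where it was at the start of the episode above 0.03 m or angle between any of slim_driver, t_driver's own z axis and vertical above 0.5 rad).
It fails at once if the cutters or the spare breaker are moved (distance of any of cutters, breaker from where it was at the start of the episode above 0.03 m).
It also fails if it takes over 48 s, if anything falls off the work surface, if the arm or the gripper's body presses on something with over 40 N, if the wrist force passes 120 N, or if a joint passes its speed limit or range.

## Working session

There is one attempt and no reset: what is moved stays moved. The work goes in short steps, Python scripts to look and compute and a tool call to move; the robot and the scene stay as the last step left them, time stands still between calls to the robot, and variables do not carry over. Pictures are saved under pics/ and viewed, and the job is handed in when it is done.

Besides the shell and the picture viewer there is one more tool, called after ">>>" as name(argument=value, ...) on one line, values as JSON. step_arm: Moves the arm, as the interface text tells. Its arguments: {"type":"object","properties":{"motion":{"type":"array","items":{"type":"number"}},"claw":{"type":"number"},"squeeze":{"type":"number"}},"required":["motion"]}

```bash
ls; mkdir -p pics; python3 - <<'E'
from rig import env, vision
import cv2
print(env.read_state())
for n in ["scene","side","wrist"]:
    d=vision.read_camera(n); print(n,d["vertical_fov"],d["cx"],d["cy"],d["world_to_cam"].round(4).tolist() if hasattr(d["world_to_cam"],'round') else d["world_to_cam"], [k for k in d])
    cv2.imwrite(f"pics/{n}0.png",cv2.cvtColor(d["frame"],cv2.COLOR_RGB2BGR))
E
```

```text
pics
{'t': 0.0, 'qpos': array([ 1.56708446e+00,  3.59367323e-01,  1.10377968e-02, -3.85543641e-04,
       -1.22409237e+00, -2.88074510e-01]), 'joint_velocities': array([ 0.00275044, -0.00048992, -0.00035809, -0.0002913 ,  0.0009216 ,
       -0.00073973]), 'joint_torque': array([ 8.21835620e-04, -5.83329213e+01,  2.93424010e+01,  6.93674549e+00,
       -5.86993934e-03,  5.52629558e-06]), 'tool_pos': array([0.19406376, 0.64598211, 0.23036079]), 'orientation': array([ 0.06873291,  1.56913083, -1.7939811 ]), 'ft_force': array([-0.38226476,  0.03087727, -0.53203421]), 'moment': array([ 0.0472278 ,  0.03537055, -0.01556452]), 'opening': 0.0852793691108182}
scene 55.50995820692818 252.06501726152285 187.82247096164164 [[-0.6453, 0.7639, -0.0084, 0.298], [-0.6593, -0.5512, 0.5114, 0.4075], [0.386, 0.3355, 0.8593, -1.2841], [0.0, 0.0, 0.0, 1.0]] ['frame', 'vertical_fov', 'cx', 'cy', 'world_to_cam']
side 51.785712228773406 249.99146992025584 192.7250332170087 [[-0.8534, -0.5212, -0.0093, 0.5913], [0.3442, -0.5768, 0.7408, -0.2115], [-0.3914, 0.629, 0.6717, -0.7625], [0.0, 0.0, 0.0, 1.0]] ['frame', 'vertical_fov', 'cx', 'cy', 'world_to_cam']
wrist 65.70646984690485 254.9234048817159 196.16338895014718 [[-0.2883, -0.9575, 0.0001, 0.674], [0.9192, -0.2768, -0.28, 0.0379], [0.2682, -0.0806, 0.96, -0.3773], [0.0, 0.0, 0.0, 1.0]] ['frame', 'vertical_fov', 'cx', 'cy', 'world_to_cam']
```

View pics/scene0.png

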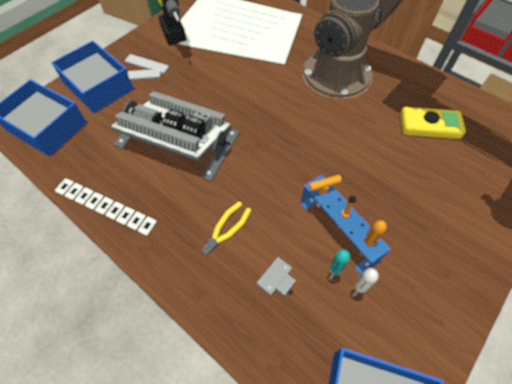

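View pics/side0.png

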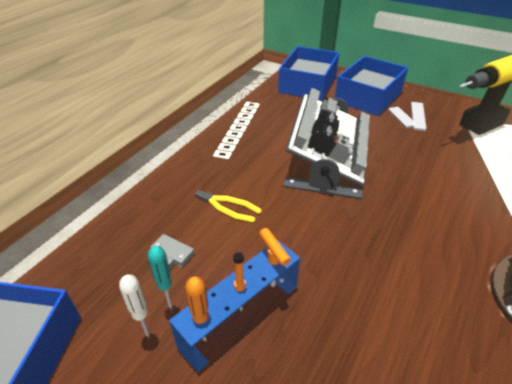

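View pics/wrist0.png

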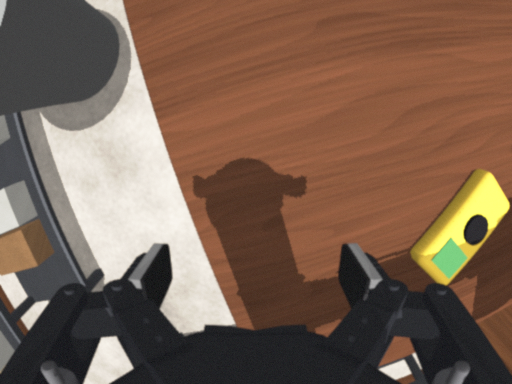

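The scene view shows the rack tools. The candidates are the thick amber handle (scene 376,230; side 197,298), the slim driver in the middle (348,205), the amber T-handle (325,183), and the turquoise and white lookalikes outside the rack. I'll confirm with enlarged crops.

```bash
cat > h.py <<'E'
import numpy as np, cv2
from scipy.optimize import least_squares
from scipy.spatial.transform import Rotation as Ro
from rig import env, vision
def cam(n):
    d=vision.read_camera(n); d["W"]=np.array(d["world_to_cam"]); d["f"]=192/np.tan(np.radians(d["vertical_fov"])/2); d["fish"]=n=="wrist"; return d
def proj(d,p):
    c=d["W"]@np.append(p,1); x,y,z=c[0],-c[1],-c[2]
    if d["fish"]:
        r=np.hypot(x,y); th=np.arctan2(r,z); k=th/r if r>1e-9 else 1/z
        return np.array([d["cx"]+d["f"]*k*x,d["cy"]+d["f"]*k*y])
    return np.array([d["cx"]+d["f"]*x/z,d["cy"]+d["f"]*y/z])
def tri(obs,x0=(0.5,0,0.1)):
    f=lambda p:np.concatenate([proj(d,p)-np.array(uv) for d,uv in obs])
    r=least_squares(f,x0); return r.x,r.fun
def crop(d,u0,v0,u1,v1,k,name):
    im=cv2.cvtColor(d["frame"][v0:v1,u0:u1],cv2.COLOR_RGB2BGR)
    cv2.imwrite("pics/"+name,cv2.resize(im,None,fx=k,fy=k,interpolation=cv2.INTER_CUBIC))
E
python3 - <<'E'
from h import *
s=cam("scene");d=cam("side")
crop(s,290,160,410,310,4,"s_rack.png");crop(s,100,80,250,190,5,"s_stand.png")
crop(d,150,210,310,370,4,"d_rack.png");crop(d,270,80,390,200,5,"d_stand.png")
E
```

```text
(no output)
```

View pics/s_rack.png

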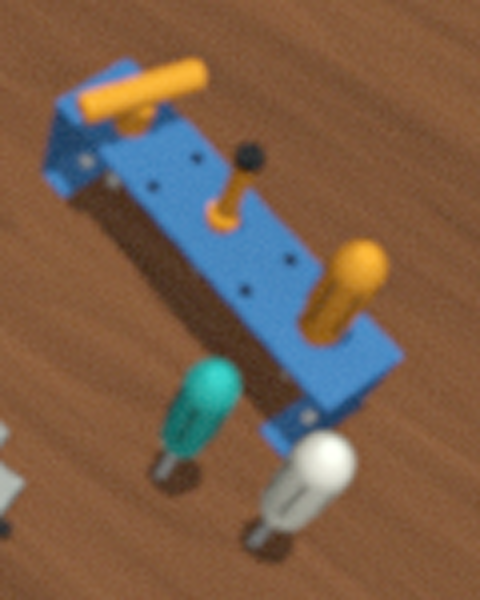

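View pics/d_rack.png

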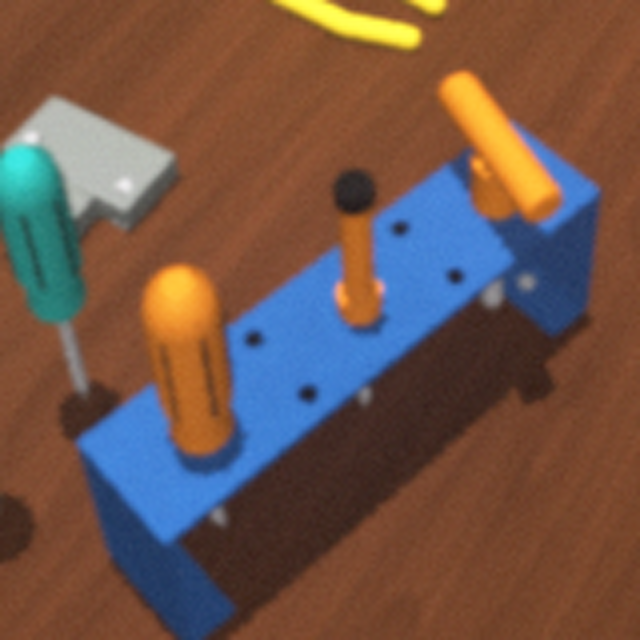

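View pics/s_stand.png

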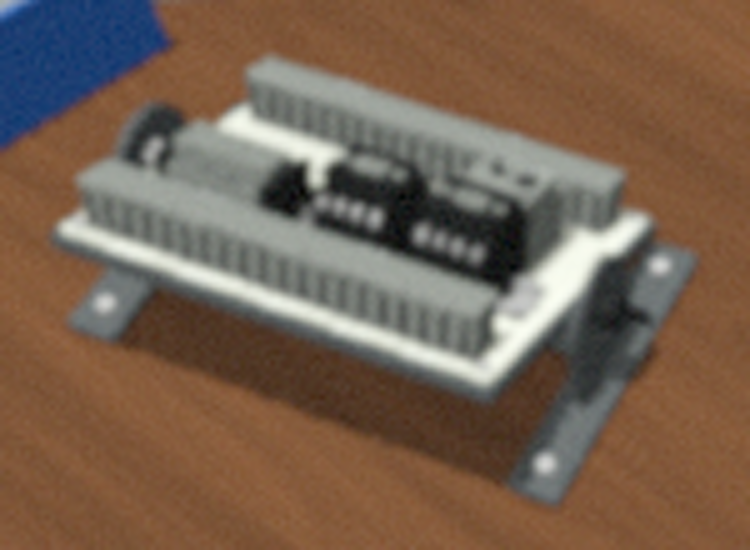

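View pics/d_stand.png

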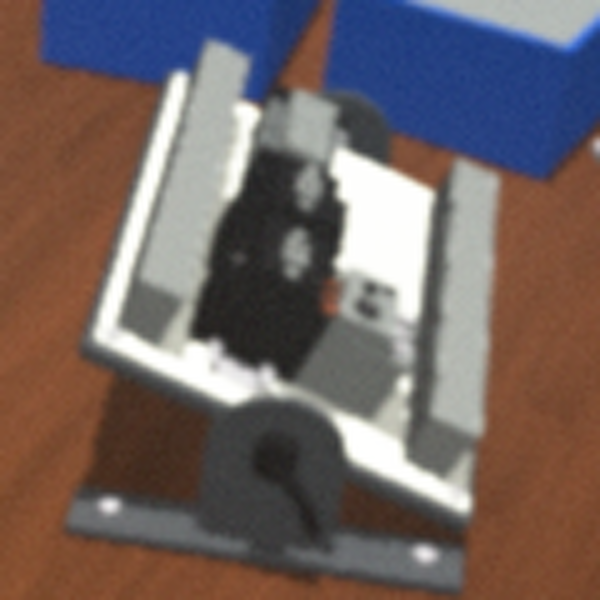

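The crops confirm it: the screwdriver is the thick amber handle in the rack's near-camera end hole (scene about 376,232; side about 198,300). The contactor with the relay is the right one in the scene view, with the grey block beside it on the robot side (scene about 193,122; side about 328,130).

```bash
python3 - <<'E'
from h import *
s=cam("scene");d=cam("side")
def S(x,y,o=(290,160),k=4): return (o[0]+x/k,o[1]+y/k)
D=lambda x,y:S(x,y,(150,210),4)
S2=lambda x,y:S(x,y,(100,80),5)
D2=lambda x,y:S(x,y,(270,80),5)
for n,a,b in [("drv dome",S(362,264),D(181,298)),("drv base",S(318,332),D(203,440)),("slim top",S(250,157),D(355,190)),
 ("T end a",S(195,72),D(545,200)),("T end b",S(90,107),D(455,87)),("rack corner",S(402,353),D(165,542)),("carr",S2(478,204),D2(297,254)),("carr2",S2(372,166),D2(307,188))]:
    p,r=tri([(s,a),(d,b)]); print(n,p.round(4),r.round(1))
E
```

```text
drv dome [0.5304 0.4193 0.182 ] [-0.4 -0.8 -0.5  0.3]
drv base [0.5294 0.4214 0.0864] [-0.2 -0.4 -0.3  0.2]
slim top [0.5068 0.3373 0.1721] [-0.3 -0.6 -0.4  0.3]
T end a [0.4522 0.2737 0.132 ] [-0.2 -0.7 -0.4  0.3]
T end b [0.5164 0.2396 0.135 ] [-0.2 -0.6 -0.4  0.3]
rack corner [0.5132 0.4661 0.093 ] [-0.1 -0.2 -0.1  0.1]
carr [ 0.5458 -0.1319  0.1318] [-0.2 -1.2 -0.7  0.8]
carr2 [ 0.5656 -0.1949  0.1313] [-0.1 -0.3 -0.2  0.2]
```

```bash
cat >> h.py <<'E'
def cur():
    s=env.read_state(); return np.array(s["tool_pos"]),Ro.from_euler("xyz",s["orientation"])
def delta(p,R,p0=None,R0=None):
    if p0 is None: p0,R0=cur()
    return np.round(R0.inv().apply(np.array(p)-p0)*100,2),np.round(np.degrees((R0.inv()*R).as_rotvec()),2)
def Rxz(x,z):
    x=np.array(x,float);x/=np.linalg.norm(x);z=np.array(z,float);z-=x*(x@z);z/=np.linalg.norm(z)
    return Ro.from_matrix(np.c_[x,np.cross(z,x),z])
E
python3 - <<'E'
from h import *
p,R=cur(); print(R.as_matrix().round(3))
for sg in (1,-1):
    print(delta([0.53,0.421,0.27],Rxz([0,0,-1],[sg*.963,-sg*.27,0])))
w=cam("wrist"); C=-w["W"][:3,:3].T@w["W"][:3,3]; print("cam in tool",R.inv().apply(C-p), R.inv().apply(-w["W"][2,:3]))
E
```

```text
[[-0.     0.958 -0.288]
 [-0.    -0.288 -0.958]
 [-1.     0.     0.   ]]
(array([-3.89, 38.65, 11.92]), array([-9.106e+01,  2.000e-02,  2.000e-02]))
(array([-3.89, 38.65, 11.92]), array([ 8.894e+01,  2.000e-02, -2.000e-02]))
cam in tool [-0.14227566  0.06964445  0.00078669] [ 0.95995425 -0.28015313 -0.00143844]
```

>>> step_arm(motion=[-4,3.5,1,6,0,0,-4,7,2,13,0,0,-4,10.5,3,20,0,0,-4,14,4,27,0,0,-4,17.5,5,34,0,0,-4,21,6,41,0,0,-4,24.5,7,48,0,0,-4,28,8,55,0,0], claw=0, squeeze=60)

```text
t: 1.07
tool_pos: [0.4406, 0.4881, 0.2715]
orientation: [-2.213, 1.57, 1.242]
ft_force: [-0.2, 1.1, -0.6]
opening: 0.0854
```

```bash
python3 - <<'E'
from h import *
print(cur()[0])
print(delta([0.53,0.421,0.27],Rxz([0,0,-1],[-.963,.27,0])))
E
```

```text
[0.44059637 0.48808712 0.27154979]
(array([ 0.15,  9.14, -6.44]), array([ 3.361e+01, -1.000e-02,  2.000e-02]))
```

>>> step_arm(motion=[0,2,-1.5,7,0,0,0,4,-3,14,0,0,0,6,-4.5,20,0,0,0,8,-6,27,0,0,0,9.1,-6.4,33.6,0,0,0,9.1,-6.4,33.6,0,0,0,9.1,-6.4,33.6,0,0])

```text
t: 1.65
tool_pos: [0.5291, 0.4224, 0.2712]
orientation: [0.428, 1.571, -2.981]
ft_force: [-0.1, 0.2, 0.3]
opening: 0.0853
```

```bash
python3 - <<'E'
from h import *
print(delta([0.53,0.421,0.27],Rxz([0,0,-1],[-.963,.27,0])), env.read_state()["qpos"])
w=cam("wrist");s=cam("scene")
for q in ([.53,.42,.182],[.53,.42,.194],[.5295,.421,.094]): print(proj(w,np.array(q)),proj(s,np.array(q)))
crop(w,0,0,512,384,1.5,"w1.png"); np.save("w1W.npy",w["W"]); crop(s,250,100,450,300,3,"s1.png")
E
```

```text
(array([ 0.12,  0.11, -0.13]), array([ 0.38,  0.01, -0.  ])) [ 9.60939275e-01  3.42036731e-01  7.79092477e-02 -1.06958865e-04
 -1.30676914e+00 -1.22767216e+00]
[251.16696599 198.53256545] [380.48317122 225.30346175]
[250.98435425 203.00675024] [382.1509955  222.90377504]
[252.80027713 176.14023104] [369.95935237 241.24148196]
```

View pics/w1.png

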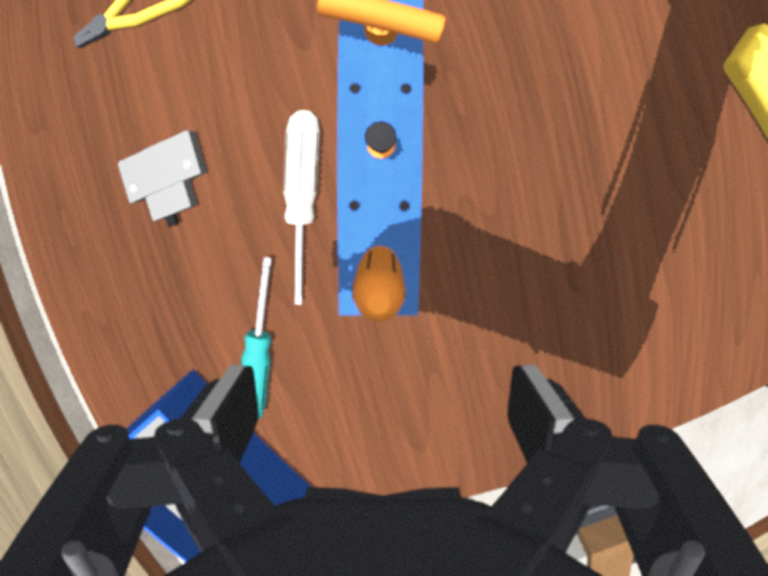

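View pics/s1.png

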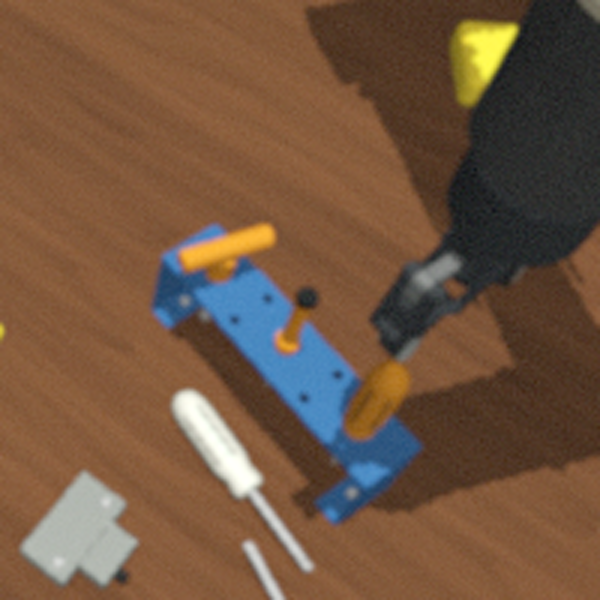

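The driver is centred between the jaws: its dome is at wrist pixel (253,197) against a prediction of (251,198). The white and turquoise lookalikes have fallen over on their own, clear of the fingers. Next I descend and grip.

>>> step_arm(motion=[3,0.2,-0.1,0.4,0,0,6,0.2,-0.1,0.4,0,0,9,0.2,-0.1,0.4,0,0,11,0.2,-0.1,0.4,0,0,12.5,0.2,-0.1,0.4,0,0,13.5,0.2,-0.1,0.4,0,0,13.5,0.2,-0.1,0.4,0,0,13.5,0.2,-0.1,0.4,0,0])

```text
t: 2.42
tool_pos: [0.5288, 0.4214, 0.1365]
orientation: [2.15, 1.57, -1.264]
ft_force: [0.6, 0.5, 0.1]
opening: 0.0854
```

```bash
python3 - <<'E'
from h import *
w=cam("wrist");s=cam("side")
crop(w,100,100,400,384,2,"w2.png"); crop(s,130,180,330,350,3,"d2.png")
E
```

```text
(no output)
```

View pics/w2.png

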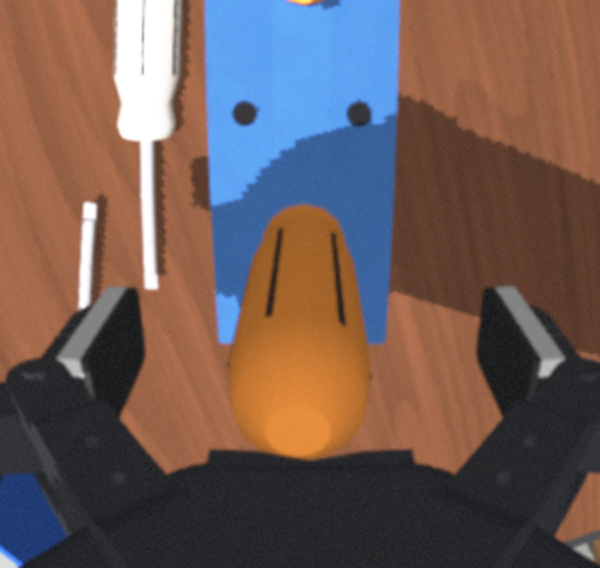

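View pics/d2.png

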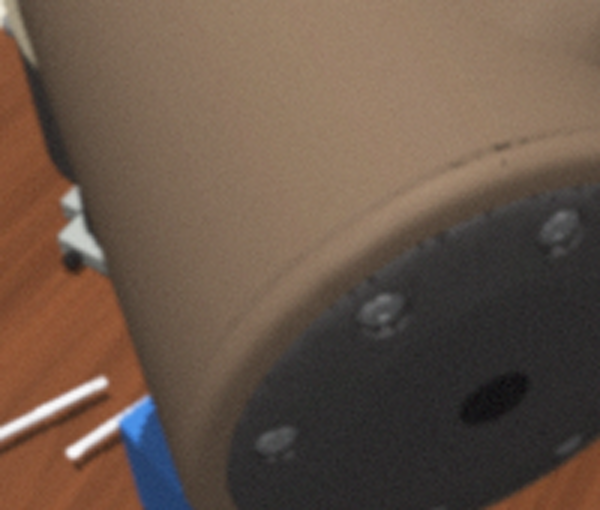

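The handle sits centred between the pads, so I close.

>>> step_arm(motion=[0,0,0,0,0,0,0,0,0,0,0,0,0,0,0,0,0,0,0,0,0,0,0,0,0,0,0,0,0,0,0,0,0,0,0,0,0,0,0,0,0,0,0,0,0,0,0,0], claw=255, squeeze=70)

```text
t: 3.18
tool_pos: [0.5293, 0.4208, 0.1367]
orientation: [-2.344, 1.57, 0.524]
ft_force: [-0.5, -0.2, 3.8]
opening: 0.0285
```

>>> step_arm(motion=[0,0,0,0,0,0,0,0,0,0,0,0,0,0,0,0,0,0,-0.5,0,0,0,0,0,-1.2,0,0,0,0,0,-2,0,0,0,0,0,-3,0,0,0,0,0])

```text
t: 3.77
tool_pos: [0.5288, 0.4205, 0.1664]
orientation: [1.006, 1.57, -2.41]
ft_force: [-0.2, 0.5, -0.3]
opening: 0.0284
```

>>> step_arm(motion=[-1.5,0,0,0,0,0,-3.5,0,0,0,0,0,-5.5,0,0,0,0,0,-7.5,0,0,0,0,0,-9,0,0,0,0,0,-10.5,0,0,0,0,0,-11.5,0,0,0,0,0,-11.5,0,0,0,0,0])

```text
t: 4.43
tool_pos: [0.5299, 0.4214, 0.2847]
orientation: [-2.061, 1.566, 0.806]
ft_force: [1.3, 0.8, -0.5]
opening: 0.0286
```

```bash
python3 - <<'E'
from h import *
st=env.read_state();print(st["tool_pos"],st["ft_force"],st["opening"],st["qpos"])
w=cam("wrist");s=cam("side");c=cam("scene")
crop(w,0,0,512,384,1.5,"w3.png"); crop(s,100,80,400,384,2,"d3.png"); crop(c,250,80,450,280,3,"s3.png")
E
```

```text
[0.52985106 0.42136904 0.28468108] [ 1.33507134  0.80917553 -0.52045585] 0.028567923665305535 [ 9.59498220e-01  3.33498688e-01  9.52497346e-02  7.18351958e-04
 -1.32802776e+00 -1.23383509e+00]
```

View pics/w3.png

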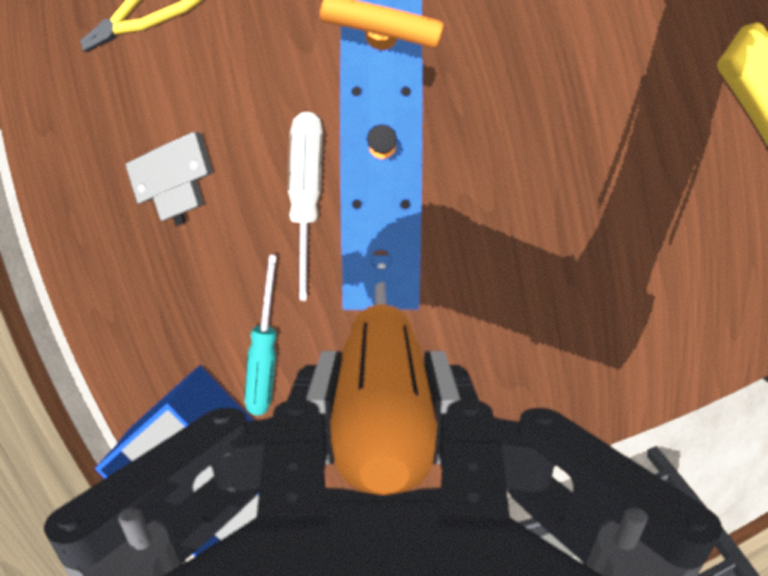

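View pics/s3.png

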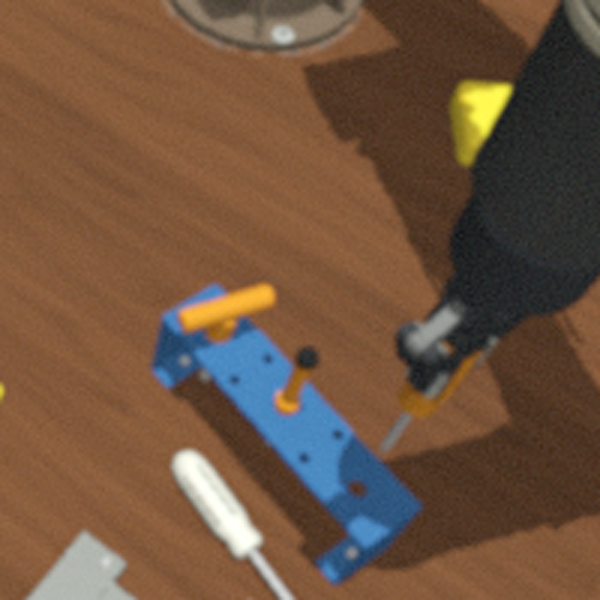

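The driver is held (opening 28 mm) and clear of the rack. I'll lift it further to clear the slim driver and work out the transit.

```bash
python3 - <<'E'
from h import *
c=cam("scene");d=cam("side");w=cam("wrist")
for q in ([.53,.4214,.165],[.53,.4214,.243]): print([proj(k,np.array(q)).round(1) for k in (c,d,w)])
L=.3;yw=np.radians(17.4)
n=np.array([-np.sin(L)*np.cos(yw),-np.sin(L)*np.sin(yw),np.cos(L)])
R=Rxz(-n,[-np.sin(yw),np.cos(yw),0])
face=np.array([.5458,-.1319,.1318])
T=face+n*(.121+.08); print(T)
p0,R0=cur()
print(delta(p0+[0,0,.06],R0),delta(T+0,R))
# keyframes
from scipy.spatial.transform import Slerp
E
```

```text
[array([378.8, 229. ]), array([195.3, 292.5]), array([252. , 194.1])]
[array([390.1, 212.8]), array([189.5, 260. ]), array([251. , 226.8])]
[ 0.48911854 -0.14966289  0.32382263]
(array([-6.  ,  0.01,  0.01]), array([0., 0., 0.])) (array([ -4.29,  55.96, -11.63]), array([ 56.44,   8.53, -15.87]))
```

View pics/d3.png

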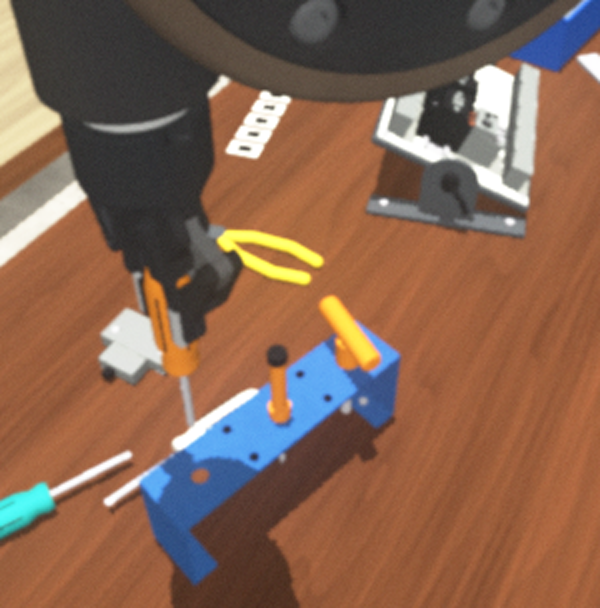

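>>> step_arm(motion=[-3.5,0,0,0,0,0,-6.5,1,0,0,0,0,-6.5,4.5,-0.8,4,0.5,-1,-6.5,8.5,-1.6,8,1,-2,-6.5,12.5,-2.4,12,1.5,-3,-6.5,16.5,-3.2,16,2,-4,-6.5,20.5,-4,20,3,-5,-6.5,24.5,-5,24,3.5,-6.5])

```text
t: 5.4
tool_pos: [0.51, 0.1695, 0.3456]
orientation: [-1.858, 1.443, 0.587]
ft_force: [1.4, -0.1, -1.0]
opening: 0.0285
```

```bash
python3 - <<'E'
from h import *
L=.3;yw=np.radians(17.4)
n=np.array([-np.sin(L)*np.cos(yw),-np.sin(L)*np.sin(yw),np.cos(L)])
R=Rxz(-n,[-np.sin(yw),np.cos(yw),0])
T=np.array([ 0.48911854, -0.14966289 , 0.32382263])
print(cur()[0],delta(T,R))
E
```

```text
[0.50996509 0.16950333 0.34564271] (array([ -0.32,  25.93, -18.85]), array([32.29,  4.87, -9.28]))
```

>>> step_arm(motion=[0,3.3,-2.4,4.5,0.6,-1.2,0,6.6,-4.8,9,1.2,-2.4,0,9.9,-7.2,13.5,1.8,-3.6,0,13.2,-9.6,18,2.4,-4.8,0,16.5,-12,22.5,3,-6,0,19.8,-14.4,27,3.6,-7.2,-0.3,23,-16.7,31,4.5,-8.6,-0.3,25.9,-18.8,32.3,4.9,-9.3])

```text
t: 6.07
tool_pos: [0.4895, -0.1494, 0.3244]
orientation: [-1.571, 1.269, 0.301]
ft_force: [1.3, -0.3, -1.8]
opening: 0.0285
```

>>> step_arm(motion=[0,0,0,0,0,0,0,0,0,0,0,0,0,0,0,0,0,0])

```text
t: 6.32
tool_pos: [0.4904, -0.1477, 0.3238]
orientation: [-1.57, 1.272, 0.306]
ft_force: [-0.3, 1.2, -1.0]
opening: 0.0289
```

```bash
python3 - <<'E'
from h import *
st=env.read_state();print(st["tool_pos"],st["ft_force"],st["opening"],st["qpos"])
w=cam("wrist");s=cam("side");c=cam("scene")
for q in ([.5458,-.1319,.1318],[.5656,-.1949,.1313]): print([proj(k,np.array(q)).round(1) for k in (c,s,w)])
crop(w,0,0,512,384,1.5,"w4.png"); crop(s,200,0,450,200,3,"d4.png"); crop(c,60,20,260,200,4,"s4.png")
E
```

```text
[ 0.4904271  -0.14765969  0.32380634] [-0.28939304  1.21494317 -1.04633418] 0.02889274974124348 [ 0.02655069 -0.11437687 -0.32865967 -0.0928053  -1.0700608  -1.2595826 ]
[array([195.4, 119.6]), array([328.7, 131.6]), array([253.1, 172.4])]
[array([174.3, 112.9]), array([331.2, 117.8]), array([197.8, 172.6])]
```

View pics/w4.png

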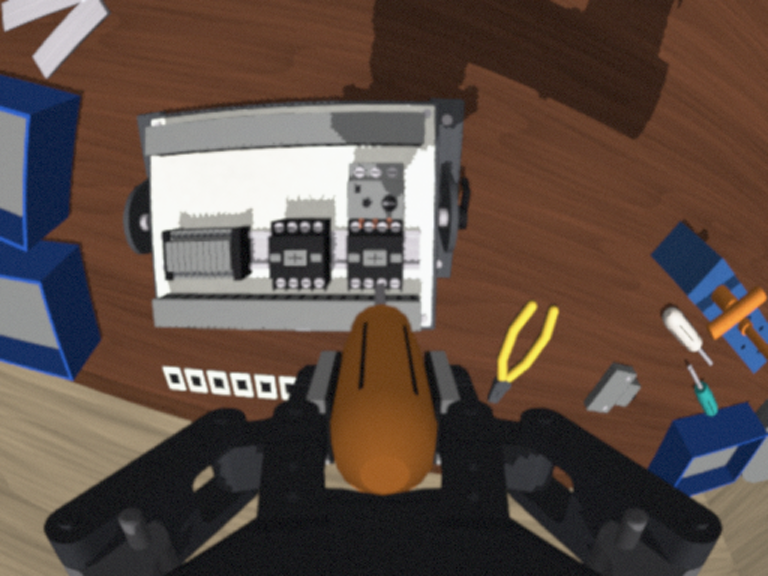

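View pics/s4.png

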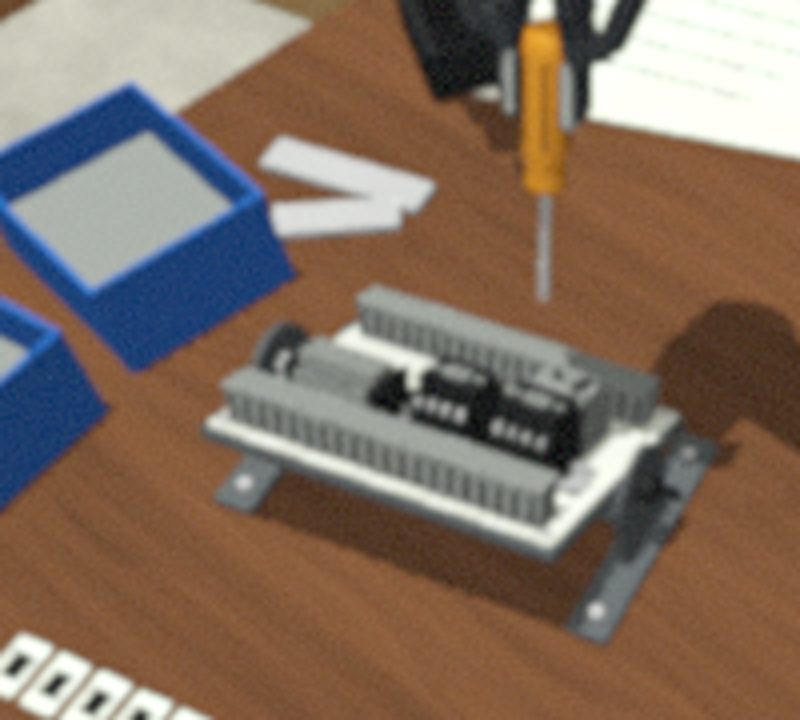

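View pics/d4.png

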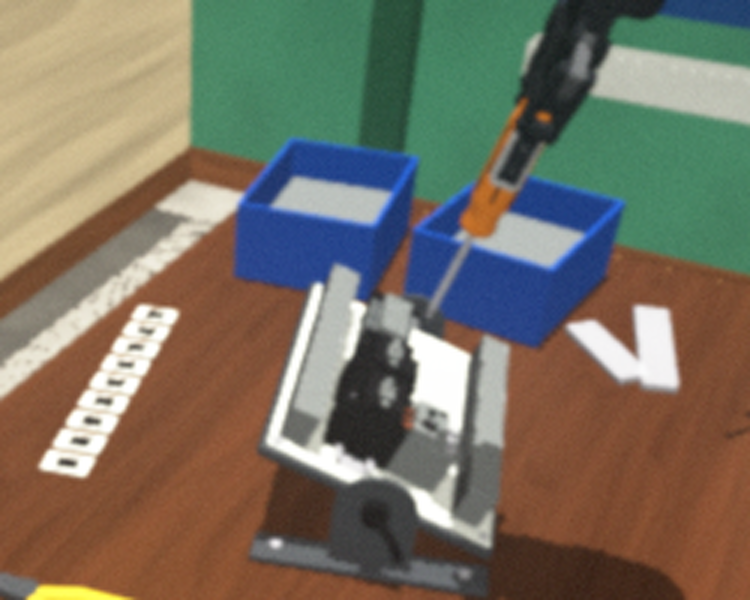

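The wrist view shows the stand square in the picture. The target carriage is at (375,258) with the relay above it, on the robot side; carriage2 is at (295,258). Enlarged crops next, to refine the position and the lean.

```bash
python3 - <<'E'
from h import *
w=cam("wrist");s=cam("side");c=cam("scene")
crop(w,85,60,325,230,3.3,"w5.png"); crop(s,275,80,375,200,5,"d5.png"); crop(c,105,85,245,185,5.7,"s5.png")
import pickle; pickle.dump((w,s,c,cur()[0],cur()[1].as_matrix()),open("v5.pkl","wb"))
E
```

```text
(no output)
```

View pics/w5.png

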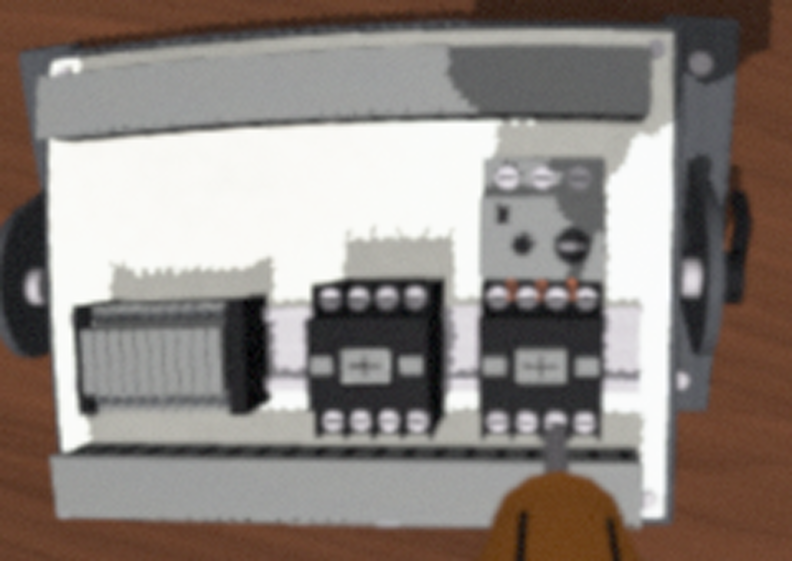

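View pics/d5.png

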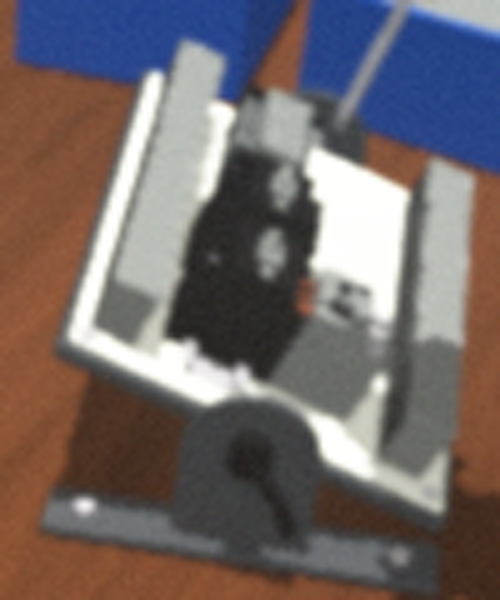

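View pics/s5.png

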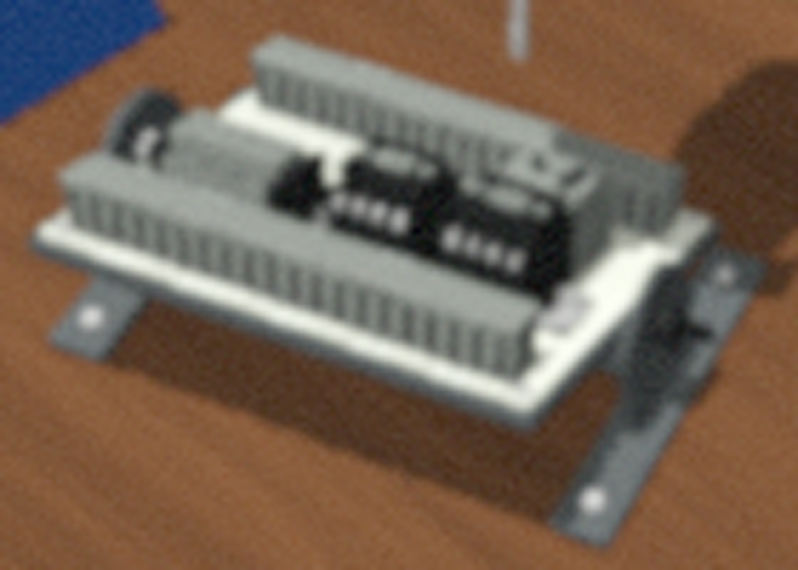

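```bash
python3 - <<'E'
from h import *
import pickle
w,s,c,p0,R0=pickle.load(open("v5.pkl","rb"))
W=lambda x,y:(85+x/3.3,60+y/3.3); D=lambda x,y:(275+x/5,80+y/5); C=lambda x,y:(105+x/5.7,85+y/5.7)
P={}
for n,a,b,k in [("carr",W(541,366),D(270,251),C(508,195)),("carr2",W(365,366),D(284,185),C(396,160)),
 ("cf+y",W(670,518),D(72,340),C(528,405)),("cr+y",W(672,30),D(443,508),C(716,218)),("cf-y",None,D(152,75),C(38,235)),
 ("tip",W(555,428),D(340,120),C(518,58)),("ductf+y",W(640,518),D(108,312),C(505,378)) ]:
    o=[(s,b),(c,k)]+([(w,a)] if a else [])
    p,r=tri(o,(.54,-.13,.13)); P[n]=p; print(n,p.round(4),r.round(1))
R=Ro.from_matrix(R0); print("tip nominal",p0+R.apply([.121-.0,0,0]), "tip in tool",R.inv().apply(P["tip"]-p0))
e=P["cf+y"]-P["cr+y"]; print(np.linalg.norm(e),"lean",np.arctan2(e[2],np.hypot(*e[:2])),"yaw",np.degrees(np.arctan2(e[1],e[0])))
f=P["cf+y"]-P["cf-y"];print(np.linalg.norm(f),"yaw",np.degrees(np.arctan2(-f[0],f[1])))
g=P["carr"]-P["carr2"];print(np.linalg.norm(g),g,"yaw",np.degrees(np.arctan2(-g[0],g[1])))
E
```

```text
carr [ 0.5463 -0.1356  0.1322] [ 0.1  0.4  0.1 -0.3 -0.1  0.2]
carr2 [ 0.565  -0.1962  0.1317] [-0.2  0.5 -0.3 -0.6  0.1  0. ]
cf+y [ 0.6154 -0.057   0.1035] [-0.7 -0.1  0.8 -0.4 -0.4 -0.1]
cr+y [ 0.4316 -0.1161  0.0297] [ 0.2  0.7 -0.9 -0.6  0.2  0.2]
cf-y [ 0.6976 -0.3226  0.0996] [-0.3  0.3 -0.1 -0.4]
tip [ 0.5237 -0.1371  0.2083] [-0.4  1.2 -0.1 -1.3 -0.1  0.2]
ductf+y [ 0.6112 -0.0732  0.1131] [-3.1 -0.5  1.2 -1.9 -0.4 -1. ]
tip nominal [ 0.52517849 -0.13530259  0.20870254] tip in tool [ 0.12077499  0.00196897 -0.00128435]
0.2067021569570388 lean 0.3651604043803807 yaw 17.80589260742582
0.27806346478163346 yaw 17.19304480833959
0.06337318941858902 [-0.01878077  0.06052409  0.00052713] yaw 17.239242211773472
```

The fit agrees: yaw about 17.3°, lean about 0.365 rad, carriage spacing 63.4 mm (given 63), plate 207×278 mm (given 205×274). I'll square up with about a 15 mm standoff.

```bash
cat >> h.py <<'E'
L=.365;yw=np.radians(17.3)
n=np.array([-np.sin(L)*np.cos(yw),-np.sin(L)*np.sin(yw),np.cos(L)])
RT=Rxz(-n,[-np.sin(yw),np.cos(yw),0])
face=np.array([.5463,-.1356,.1322]); tipT=np.array([.1208,.0015,-.001])
def tgt(gap): return face+n*gap-RT.apply(tipT)
E
python3 - <<'E'
from h import *
print(cur()[0],n,delta(tgt(.015),RT), tgt(.015))
E
```

```text
[ 0.49108616 -0.14615225  0.32429232] [-0.34080119 -0.10614775  0.93412376] (array([ 6.44,  1.08, -0.54]), array([ 0.36,  0.12, -3.71])) [ 0.50105962 -0.14864343  0.25958943]
```

>>> step_arm(motion=[0,0.2,-0.5,0.3,0,-1.5,1.5,0.5,-0.5,0.3,0,-2.8,3,0.8,-0.5,0.3,0,-3.7,4.5,1,-0.5,0.3,0,-3.7,5.7,1.1,-0.5,0.3,0,-3.7,6.4,1.1,-0.5,0.3,0,-3.7,6.4,1.1,-0.5,0.3,0,-3.7,6.4,1.1,-0.5,0.3,0,-3.7])

```text
t: 7.28
tool_pos: [0.5005, -0.1495, 0.2601]
orientation: [-1.567, 1.206, 0.305]
ft_force: [-0.3, 0.2, -0.8]
opening: 0.0288
```

```bash
python3 - <<'E'
from h import *
print(delta(tgt(.015),RT),env.read_state()["ft_force"])
w=cam("wrist");s=cam("side");c=cam("scene")
crop(w,180,90,330,240,5,"w6.png"); crop(s,300,80,360,150,8,"d6.png"); crop(c,160,85,240,145,9,"s6.png")
for q in (face,face+n*.015): print([proj(k,q).round(1) for k in (w,s,c)])
import pickle; pickle.dump((w,s,c,cur()[0],cur()[1].as_matrix()),open("v6.pkl","wb"))
E
```

```text
(array([ 0.07, -0.06,  0.06]), array([-0.04,  0.07, -0.02])) [-0.299539    0.17404786 -0.78943849]
[array([254. , 186.5]), array([329.1, 130.7]), array([194.3, 119. ])]
[array([254. , 190.6]), array([332. , 126.1]), array([194.4, 114.1])]
```

View pics/w6.png

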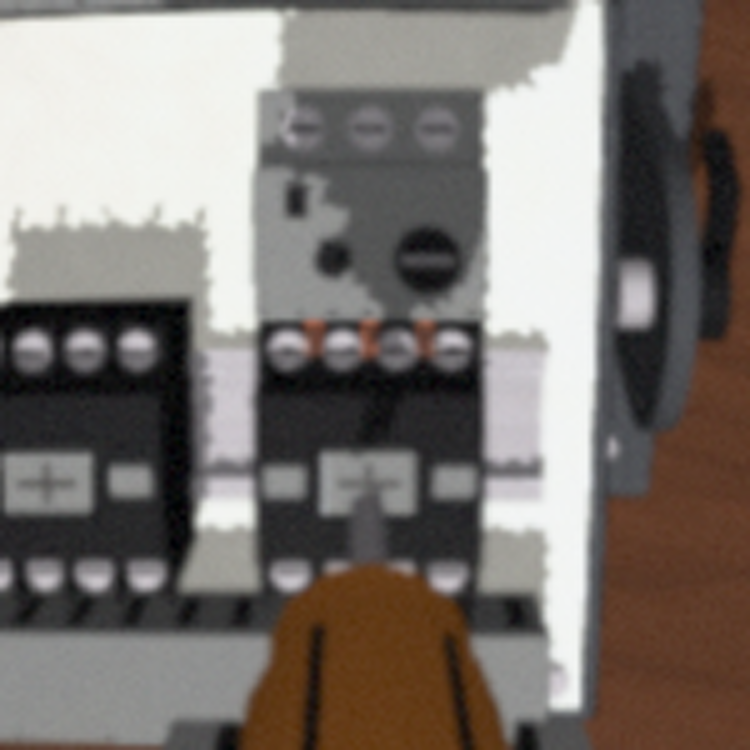

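View pics/d6.png

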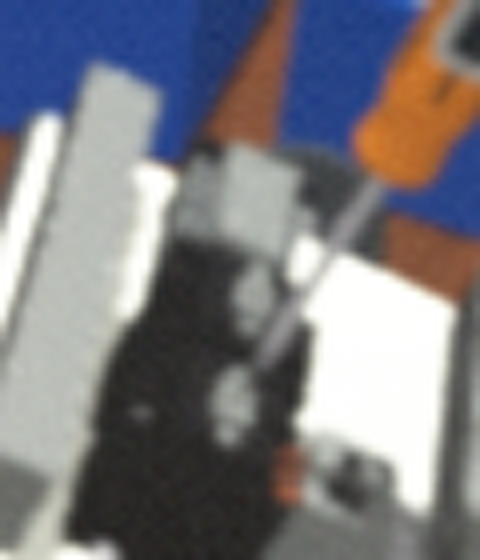

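View pics/s6.png

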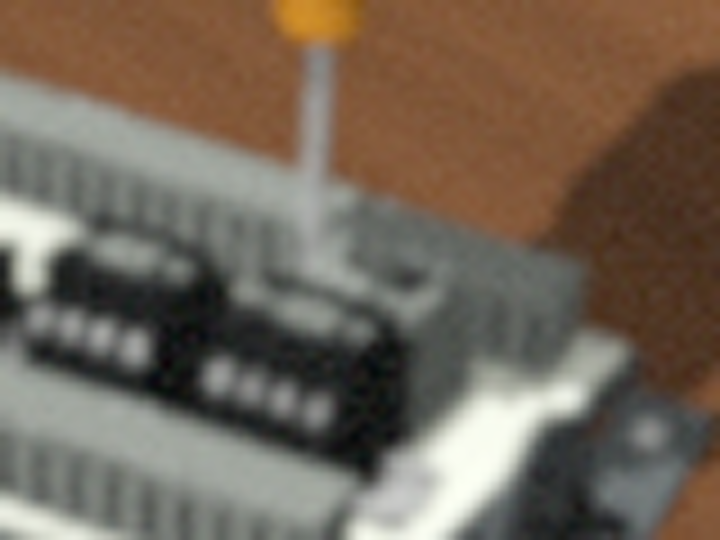

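Everything lines up. In the wrist crop the tip is at (368,495) and the face centre at (368,484). The tip also matches its prediction within 1 px in the side and scene views. I approach until just short of contact, then push in small steps.

>>> step_arm(motion=[0.4,-0.05,0.05,0,0,0,0.8,-0.05,0.05,0,0,0,1.1,-0.05,0.05,0,0,0,1.3,-0.05,0.05,0,0,0,1.3,-0.05,0.05,0,0,0,1.3,-0.05,0.05,0,0,0])

```text
t: 7.93
tool_pos: [0.505, -0.1475, 0.2477]
orientation: [-1.566, 1.206, 0.306]
ft_force: [0.6, -0.4, -0.7]
opening: 0.0286
```

```bash
python3 - <<'E'
from h import *
f=[]
for i in range(3):
    w=cam("wrist"); f.append(env.read_state()["ft_force"]@n)
print(delta(tgt(0),RT),f)
s=cam("side");c=cam("scene")
crop(w,205,140,305,240,6,"w7.png"); crop(s,300,80,360,150,8,"d7.png")
E
```

```text
(array([ 0.27, -0.03,  0.01]), array([-0.07,  0.07, -0.01])) [np.float64(-1.5496559673514263), np.float64(-1.1107528466551946), np.float64(-1.2175816006520959)]
```

View pics/w7.png

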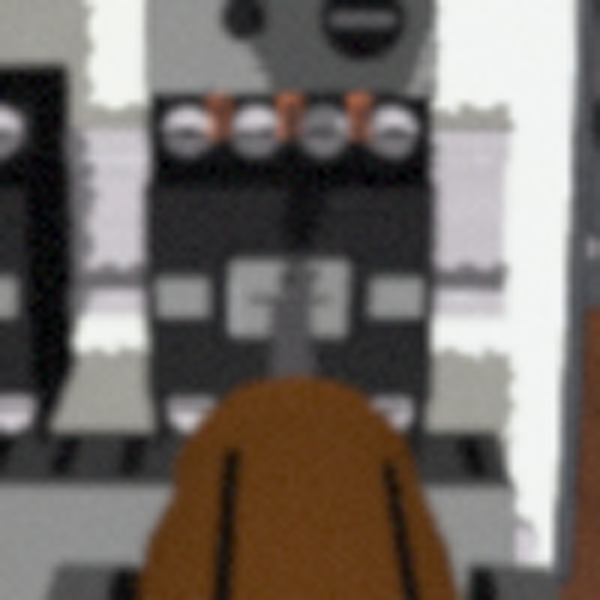

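View pics/d7.png

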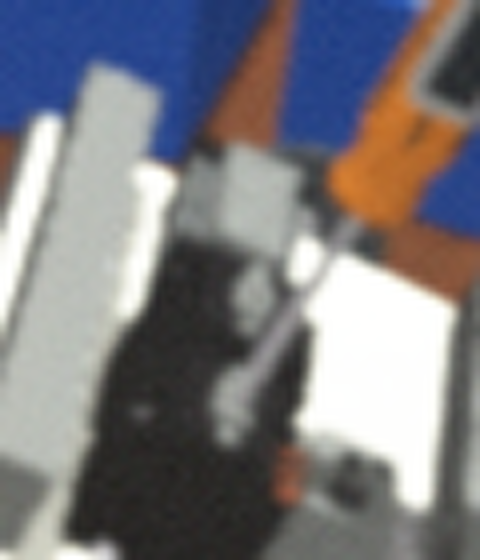

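```bash
python3 - <<'E'
from h import *
w=cam("wrist"); a=np.clip(w["frame"].astype(float)*1.8,0,255).astype(np.uint8); w2=dict(w,frame=a)
crop(w2,235,170,275,210,18,"w8.png")
for q in (face,face+n*.0027): print(proj(w,q),(proj(w,q)-[235,170])*18)
E
```

```text
[253.44335945 189.65774561] [331.98047003 353.83942104]
[253.43552935 190.41971524] [331.8395283  367.55487429]
```

View pics/w8.png

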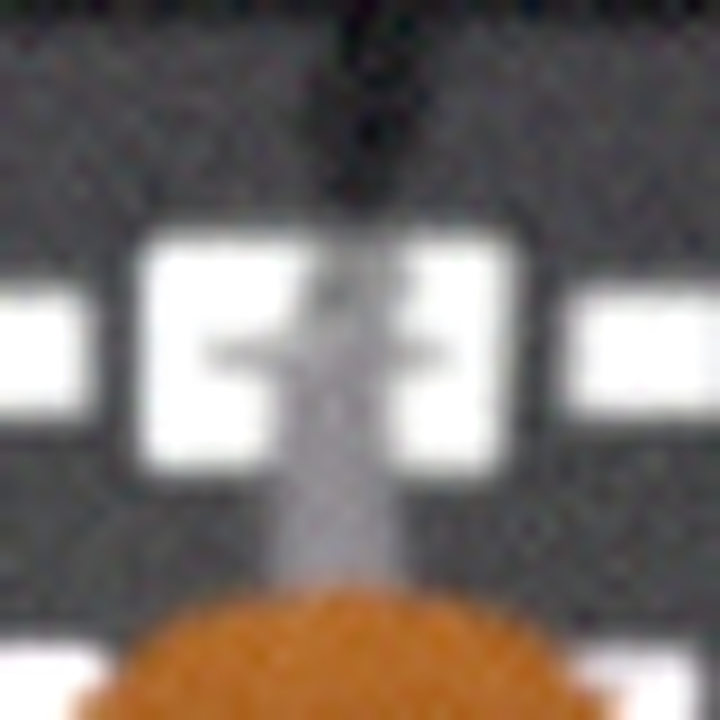

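The blade tip is on the plate, but about 1.5–2 mm to the robot side of its centre (tip about (338,325), centre (328,353)). I correct by 1.5 mm and ease in.

>>> step_arm(motion=[0,-0.15,-0.03,0,0,0,0,-0.15,-0.03,0,0,0,0.1,-0.15,-0.03,0,0,0,0.2,-0.15,-0.03,0,0,0,0.3,-0.15,-0.03,0,0,0,0.4,-0.15,-0.03,0,0,0,0.4,-0.15,-0.03,0,0,0,0.4,-0.15,-0.03,0,0,0])

```text
t: 8.9
tool_pos: [0.508, -0.147, 0.245]
orientation: [-1.567, 1.206, 0.305]
ft_force: [-1.5, -0.3, 3.1]
opening: 0.0286
```

```bash
python3 - <<'E'
from h import *
f=[]
for i in range(6):
    w=cam("wrist"); f.append(round(float(env.read_state()["ft_force"]@n),2))
print(delta(tgt(0),RT),f)
a=np.clip(w["frame"].astype(float)*1.8,0,255).astype(np.uint8); w2=dict(w,frame=a)
crop(w2,235,170,275,210,18,"w9.png")
E
```

```text
(array([-0.12,  0.14,  0.05]), array([-0.06,  0.06,  0.01])) [3.77, 4.0, 4.07, 3.73, 3.07, 4.11]
```

View pics/w9.png

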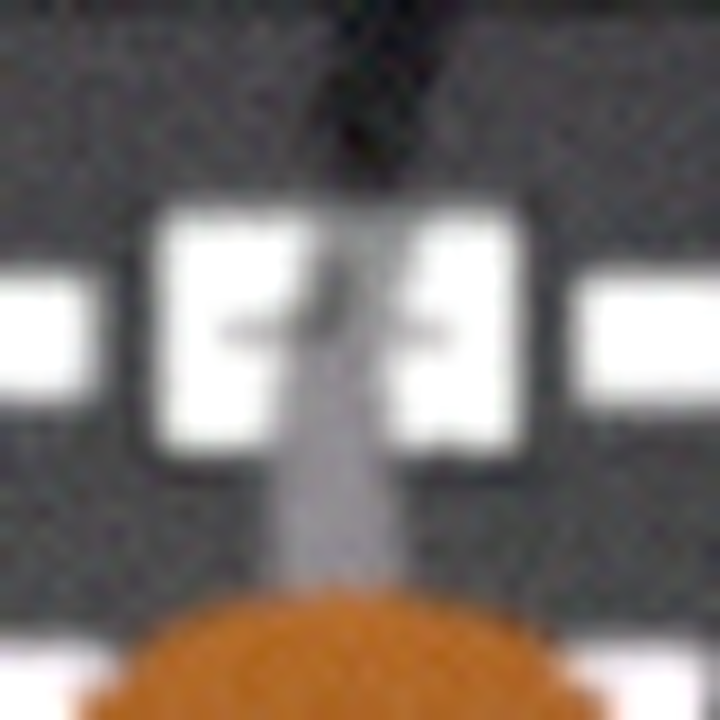

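Contact: axial force is about 3.8 against a baseline of about −1.2, so roughly 5 N net, rising gently. I continue in 0.5 mm rows.

>>> step_arm(motion=[0.05,0,0,0,0,0,0.1,0,0,0,0,0,0.1,0,0,0,0,0,0.1,0,0,0,0,0])

```text
t: 9.53
tool_pos: [0.5083, -0.1469, 0.2439]
orientation: [-1.567, 1.206, 0.305]
ft_force: [-1.5, -0.5, 3.3]
opening: 0.0287
```

```bash
cat > f.py <<'E'
from h import *
f=[];x=[]
for i in range(8):
    w=cam("wrist"); f.append(round(float(env.read_state()["ft_force"]@n),2)); x.append(delta(tgt(0),RT)[0][0])
print(delta(tgt(0),RT),np.mean(x),f,np.mean(f))
E
python3 f.py
```

```text
(array([-0.23,  0.12,  0.05]), array([-0.06,  0.07, -0.01])) -0.23 [3.93, 4.14, 3.83, 3.67, 3.62, 3.95, 3.76, 3.8] 3.8375
```

>>> step_arm(motion=[0.05,0,0,0,0,0,0.1,0,0,0,0,0,0.1,0,0,0,0,0,0.1,0,0,0,0,0])

```text
t: 10.27
tool_pos: [0.5086, -0.1468, 0.2429]
orientation: [-1.567, 1.206, 0.305]
ft_force: [-1.2, -0.9, 2.8]
opening: 0.0283
```

```bash
python3 f.py
```

```text
(array([-0.33,  0.13,  0.04]), array([-0.06,  0.07, -0.01])) -0.33 [4.81, 5.21, 3.61, 5.25, 4.55, 5.04, 3.73, 4.98] 4.6475
```

>>> step_arm(motion=[0.05,0,0,0,0,0,0.05,0,0,0,0,0,0.1,0,0,0,0,0,0.1,0,0,0,0,0])

```text
t: 11.0
tool_pos: [0.5089, -0.1466, 0.2419]
orientation: [-1.566, 1.206, 0.305]
ft_force: [-0.6, -1.7, 4.6]
opening: 0.0284
```

```bash
cat >>f.py <<'E'
a=np.clip(w["frame"].astype(float)*1.8,0,255).astype(np.uint8); w2=dict(w,frame=a)
crop(w2,180,165,280,215,8,"w10.png")
s=cam("side"); crop(s,300,80,360,150,8,"d10.png")
for q in (face-n*.0045,face-n*.0045+n*.078):print(proj(s,q),proj(w,q))
E
python3 f.py
```

```text
(array([-0.43,  0.12,  0.04]), array([-0.07,  0.07, -0.01])) -0.43 [6.46, 5.12, 5.1, 5.0, 5.59, 5.1, 5.52, 5.63] 5.4399999999999995
[328.21633437 132.01022229] [253.75042564 188.81626276]
[344.1052043  107.16286049] [253.5591029  218.82114701]
```

View pics/w10.png

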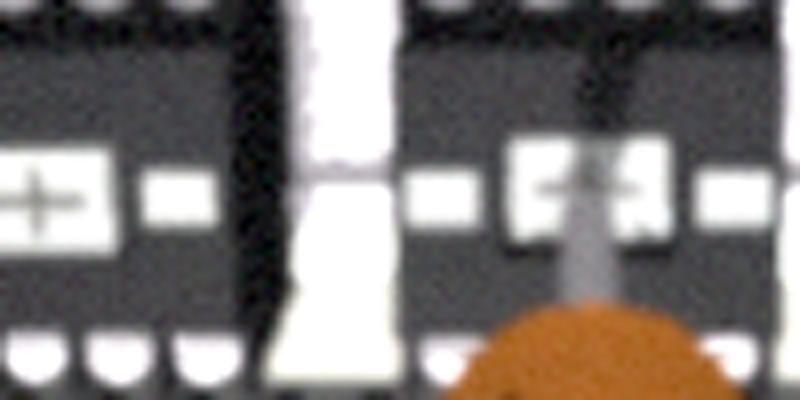

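View pics/d10.png

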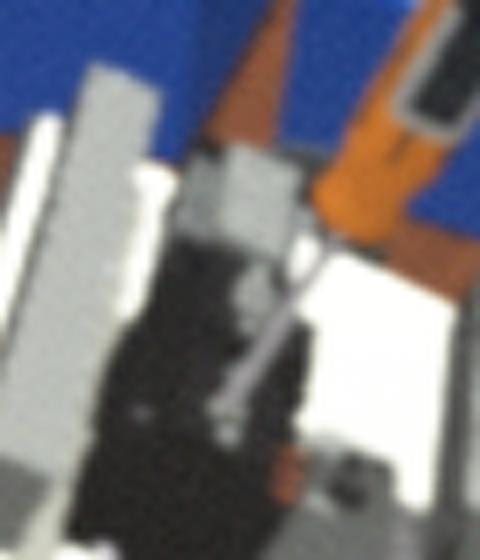

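The force rises about 0.8 N/mm, which matches the spring, so the carriage isn't on its stop. The face cross has moved about 1.5 px relative to the released carriage2, roughly 5 mm in. The other carriage is still out. I'll hold for a moment to check for creep.

>>> step_arm(motion=[0,0,0,0,0,0,0,0,0,0,0,0,0,0,0,0,0,0,0,0,0,0,0,0,0,0,0,0,0,0,0,0,0,0,0,0,0,0,0,0,0,0,0,0,0,0,0,0])

```text
t: 12.12
tool_pos: [0.5089, -0.1466, 0.242]
orientation: [-1.566, 1.206, 0.305]
ft_force: [-1.9, -2.0, 4.7]
opening: 0.0287
```

```bash
python3 f.py && python3 -c "
from rig import env
print(env.read_state()['opening'],env.finish_job())"
```

```text
(array([-0.43,  0.12,  0.04]), array([-0.07,  0.07, -0.01])) -0.43125 [4.43, 4.27, 5.48, 5.5, 4.78, 4.24, 5.49, 5.24] 4.92875
[328.21633437 132.01022229] [253.75041215 188.81682142]
[344.1052043  107.16286049] [253.55907204 218.8219698 ]
the job is handed in; nothing more can be done
0.028712887376200577 None
```

I took the thick amber screwdriver out of the rack's end hole and squared it to the contactor with the overload relay. I pressed its carriage in and handed the job in at about 12.5 s, still holding the driver and pushing. No verdict was reported.

**Depth:** the last checks put the carriage roughly 4.3 to 5.5 mm in, of 7 mm. The estimates don't fully agree:
- The tool position gives about 4.3 mm.
- The shift of the face in the wrist picture gives about 5 mm.
- The wrist force gives 5 to 6 mm.

All are past half travel. The force rose about 0.8 N per mm, matching the spring, so the carriage was not on its stop.

**Push and hold:** the push was about 6 N net, read through a noisy force offset of about −1 N. The tool did not creep over the last second, and the grip opening stayed at 28.7 mm.

**Position and squareness:** the blade sat within about 2 mm of the face centre. Tool tilt was within 0.1° of the measured lean (0.365 rad) and yaw (17.3°), which are themselves good to about 0.02 rad.

**Other parts:** carriage2 looked released in the last wrist picture, and none of the moves came near the slim driver, T-handle, cutters or breaker. The turquoise and white lookalikes beside the rack stood upright at the start and were lying down by 1.65 s. The gripper was still well above them, so I take it they fell on their own.

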